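# Put the test pieces away by shape

### The arm

A 6-joint arm with a two-finger parallel gripper is mounted at the origin on a cart in front of the work surface, level with it; the furniture and walls round the work are solid. World frame = base frame: x ahead of the robot, y to its left, z up, the work surface at z = 0. Lengths are in m, angles in rad, forces in N, time in s.
With the tool pointing down it reaches from about 0.275 to 1 m from the base axis. Payload 8.4 kg.
Tool frame: the origin (TCP) lies on the centre line of the jaws, within the pads' length; the fingertips stand 17 mm ahead of it and the grasp point (between the pads) lies 2 mm behind it (bot.tcp_to_tips is the z of the fingertips in the tool frame, in m); z points along the fingers, y is the line along which they close (so a half turn about z gives the same grasp; the last joint's range is limited). The gripper opens to 85 mm and grips with 20 to 120 N. Pads are 22 mm wide; open, the fingers measure 114 mm over their backs; the gripper's body (76 mm by 85 mm) begins 54 mm behind the grasp point. The pads swing forward as they close: fully open they stand 13 mm farther back than shut.
Start: joints at [-1.205, 0.353, 1.633, -0, 1.155, -0.002], TCP at [0.225, -0.583, 0.248] pointing down, gripper open.
Joint ranges: [-2.63, 2.63], [-0.92, 2.1], [0.06, 2.66], [-1.3, 4.44], [0, 2.69], [-3.02, 3.02]. Speed limits (rad/s): [2.22, 2.22, 2.79, 3.14, 3.14, 3.14].

### API

Orientations are given as a unit quaternion [x, y, z, w].
In Python, from workcell import bot, hand, kinematics, get_obs, vision, hand_in gives the robot as it stands. The module is installed in compiled form; this text tells all that it offers. Calls block until the motion is done:
- bot.reach(position, orientation): joint-space move of the TCP to a pose.
- bot.servo_line(position, ori=None, velocity=0.15): straight line of the TCP; ori=None keeps the orientation; velocity is the mean speed in m/s.
- bot.goto_joints(angles): joint-space move.
- hand.move_gripper(opening, strength=None): finger opening in m; strength is the grip in N (None keeps the last); returns when the fingers have stopped.
- bot.dwell(seconds).
- kinematics.solve_ik(position, orientation): joint angles nearest the present ones, or None.
- get_obs(): the state.
- vision.read_camera(name): name is "side" or "top"; returns a dict with "frame" (480x640x3 uint8, red, green, blue), "intrinsics" (3x3 intrinsics, pixels), "dist" ([k1, k2, p1, p2, k3] as OpenCV has them; the pictures are not rectified), "view" (4x4, takes a point from world to camera coordinates). Camera axes: x right, y down, z forward; pixel columns grow to the right and rows downward; lengths in m; the calibration is good to about 2 mm. A picture is of the moment at which its call begins. There is no depth.
A pose or a line that the arm cannot do raises bot.IKError and nothing moves.
- hand_in(): hands the job in; it is judged then, once.
The state is a dict: "time_s": time; "joint_pos": joint angles; "joint_vel": joint speeds; "joint_efforts": joint torques, N m; "position": TCP position; "orientation": TCP orientation; "wrist_force": force on the tool from outside, world axes, zero at the start; "ft_torque": the same for the moment, N m; "gripper_width": finger opening in m; "grip_force": force on a finger pad.
Only numpy, scipy, OpenCV 4.12 (cv2) and the standard library are available. Lean on these libraries where they do the work, as an engineer would, in place of code of your own. Each camera call takes 0.05 s, during which the arm holds its last target. There are 200 camera calls.

### The job

Put the four steel test pieces away, each in the holder made for its shape: the flat disc in the round dish, the square block in the square tray, the oblong bar in the oblong tray and the rod standing upright in the small deep pot. Each must rest on the floor of its holder, inside the rim. Leave the large thin reference block and the V-grooved anvil, which stand among them, where they are.

Things in the scene. Friction and masses are not known exactly. Their poses are not given: they have to be found in the camera images.
- disc: The flat round test piece: a steel disc 42 mm in diameter, 16 mm thick, lying flat. Loose, of steel. Origin at the centre of its underside, z up.
- square_block: The square test piece: a flat steel block 40 x 40 mm, 12 mm thick, lying flat; its sides run along its x and y. Loose, of steel. Origin at the centre of its underside, z up.
- bar: The oblong test piece: a flat steel bar 24 mm wide (along its x), 58 mm long (along its y), 12 mm thick, lying flat. Loose, of steel. Origin at the centre of its underside, z up.
- rod: The tall round test piece: a steel rod 22 mm in diameter and 60 mm high, standing on end. Loose, of steel. Origin at the centre of its underside, z up.
- round_dish: Low round dish, 68 mm across outside, 60 mm inside. Fixed to the worktop, may be turned. Bare aluminium with a grey felt floor. Origin at the centre of its underside, z up; the inner floor is 3 mm above it, the rim 7 mm. The disc belongs in it.
- square_tray: Low square tray, 66 x 66 mm outside, 58 x 58 mm inside, sides along its x and y. Fixed to the worktop, may be turned. Bare aluminium with a grey felt floor. Origin at the centre of its underside, z up; the inner floor is 3 mm above it, the rim 7 mm. The square block belongs in it.
- oblong_tray: Low oblong tray, 50 mm wide (along its x) and 84 mm long (along its y) outside, 42 x 76 mm inside. Fixed to the worktop, may be turned. Bare aluminium with a grey felt floor. Origin at the centre of its underside, z up; the inner floor is 3 mm above it, the rim 7 mm. The bar belongs in it, long side along the tray's long side.
- deep_pot: Small deep round pot, 48 mm across outside, 40 mm inside. Fixed to the worktop, may be turned. Bare aluminium with a grey felt floor. Origin at the centre of its underside, z up; the inner floor is 3 mm above it, the rim 25 mm. The rod belongs in it, standing.
- reference_block: Bystander: large round hardness reference block, 62 mm in diameter, only 10 mm thick, lying flat among the test pieces; it fits none of the holders and stays where it is (a similar one, part of the room, lies far back on the left beside the tester). Loose, of steel. Origin at the centre of its underside, z up.
- v_anvil: Bystander: dark steel block 32 x 40 mm, 22 mm high, with a V groove along its top, among the test pieces; it stays where it is. Loose, of steel. Origin at the centre of its underside, z up.
Things that resemble listed ones, but are neither listed nor needed, are in the scene too. There is more than one size of the bar; the job needs the middle-sized.

How it is judged:
By the outcome, as a careful person would: the job done as asked, in the order asked, and still so for the second after the job is handed in, with the robot touching nothing.
It also fails if it takes over 93 s, if anything falls off the work surface, if the arm or the gripper's body presses on something with over 40 N, if the wrist force passes 120 N, or if a joint passes its speed limit or range.

## Working session

There is one attempt and no reset: what is moved stays moved. The work goes in short steps, each a Python script; the robot and the scene stay as the last script left them, time stands still between calls to the robot, and variables do not carry over. Pictures are saved under pics/ and viewed, at most 14 in all, crops included, and the job is handed in when it is done.

```bash
mkdir -p pics; python3 - <<'E'
from workcell import vision,get_obs
import cv2,numpy as np,pickle
d={}
for n in("top","side"):
    r=vision.read_camera(n);d[n]=r
    cv2.imwrite(f"pics/{n}0.png",r["frame"][...,::-1])
    V=np.array(r["view"]);print(n,np.round(r["intrinsics"],1).tolist(),r["dist"],"cam",-V[:3,:3].T@V[:3,3],np.round(V[:3,:3],2).tolist())
pickle.dump(d,open("d0.pkl","wb"))
print(get_obs()["time_s"],get_obs()["orientation"])
E
```

```text
top [[469.9, 0.0, 322.4], [0.0, 469.9, 243.6], [0.0, 0.0, 1.0]] [-0.09856407  0.          0.          0.          0.        ] cam [ 0.28673261 -0.05672181  1.18890881] [[0.02, -1.0, -0.01], [-0.98, -0.02, -0.2], [0.2, 0.02, -0.98]]
side [[434.0, 0.0, 314.7], [0.0, 434.0, 238.7], [0.0, 0.0, 1.0]] [-0.04485573  0.          0.          0.          0.        ] cam [ 0.37898924 -0.88553351  0.39158692] [[0.98, -0.18, -0.03], [-0.09, -0.37, -0.93], [0.16, 0.91, -0.38]]
0.1 [ 9.83142961e-01  1.82837452e-01 -1.04914060e-04 -6.10797393e-04]
```

View pics/top0.png

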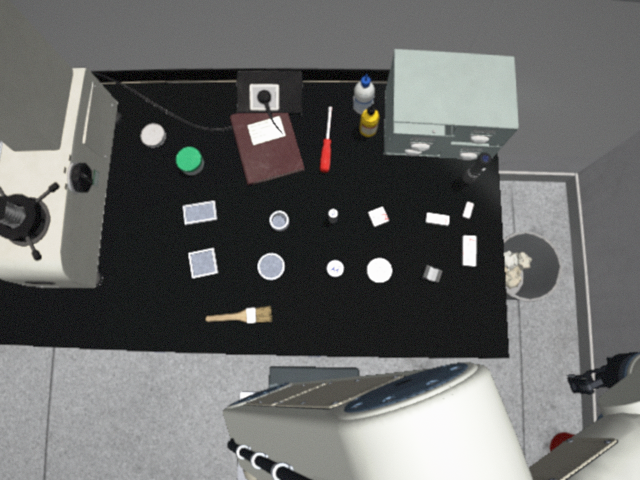

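View pics/side0.png

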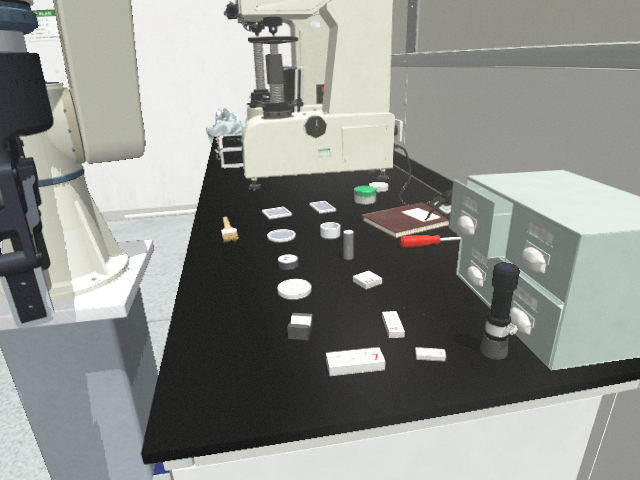

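The top view shows three bars: (437,219), a small one at (468,210) and a large one at (469,251). There are two white rounds, at (335,268) and (379,270), and another far back at (153,135). By the description, the bar is (437,219), the disc (335,268), the square (378,216) and the rod (333,215). The holders are the oblong tray (200,212), square tray (203,263), pot (279,221) and dish (271,266). Next I'll check these choices by size and in a close crop.

```bash
cat > h.py <<'E'
import cv2,numpy as np
from workcell import bot,hand,kinematics,get_obs,vision
def cast(r,uv,z):
    K,V=np.array(r["intrinsics"]),np.array(r["view"])
    p=cv2.undistortPoints(np.float64(uv).reshape(-1,1,2),K,np.array(r["dist"])).reshape(-1,2)
    d=np.c_[p,np.ones(len(p))]@V[:3,:3]; c=-V[:3,:3].T@V[:3,3]
    return (c+d*((z-c[2])/d[:,2])[:,None])[:,:2]
def shapes(r,roi,thr,zt):
    "bright outlines in roi (u0,v0,u1,v1), cast on plane zt: list of (pixel, centre, (w,h), angle of long side)"
    u0,v0,u1,v1=roi; S=4
    g=cv2.cvtColor(r["frame"],cv2.COLOR_RGB2GRAY)[v0:v1,u0:u1]
    g=cv2.resize(g,None,fx=S,fy=S,interpolation=cv2.INTER_CUBIC)
    out=[]
    for c in cv2.findContours((g>thr).astype(np.uint8),cv2.RETR_EXTERNAL,cv2.CHAIN_APPROX_NONE)[0]:
        if cv2.contourArea(c)<16*S*S: continue
        uv=(c.reshape(-1,2)+.5)/S-.5+[u0,v0]
        P=cast(r,uv,zt); (x,y),(w,h),a=cv2.minAreaRect((P*1000).astype(np.float32))
        if w<h: a+=90;w,h=h,w
        out.append((uv.mean(0).round(),np.array([x,y])/1000,(w,h),(a+90)%180-90))
    return out
E
python3 - <<'E'
from h import *
import pickle
d=pickle.load(open("d0.pkl","rb"));r=d["top"]
for s in shapes(r,(170,190,490,300),85,0.010): print(s[0],s[1].round(4),np.round(s[2],1),round(s[3],1))
c=cv2.resize(r["frame"][190:300,170:490,::-1],None,fx=2.5,fy=2.5,interpolation=cv2.INTER_CUBIC);cv2.imwrite("pics/c0.png",c)
E
```

```text
[432. 273.] [ 0.4481 -0.316 ] [41.1 36.5] 70.6
[335. 268.] [ 0.4593 -0.069 ] [45.5 45.4] -10.2
[379. 270.] [ 0.4568 -0.1815] [66.5 65.1] -89.2
[271. 266.] [0.4617 0.0943] [71.6 71.3] -89.0
[203. 263.] [0.4672 0.2701] [72.  71.6] -77.0
[469. 250.] [ 0.5102 -0.4136] [83.3 38.6] -2.3
[437. 219.] [ 0.5923 -0.3334] [63.7 30.9] 82.2
[279. 220.] [0.5824 0.0778] [54.9 52.1] 27.6
[333. 213.] [ 0.6032 -0.0614] [26.8 25.9] 0.9
[378. 216.] [ 0.5967 -0.1794] [45.9 45.9] -67.4
[468. 210.] [ 0.6182 -0.4149] [47.  23.2] -19.4
[199. 212.] [0.6008 0.2881] [90.1 56.7] -80.0
```

View pics/c0.png

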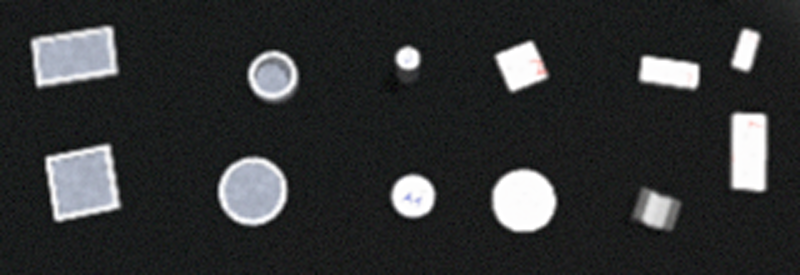

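The crop confirms the choices. The three bars measure roughly 43, 58 and 78 mm long, so (437,219) is the middle one. The disc is marked at (335,268), and the plain larger reference block is at (379,270). I'll start with the disc.

```bash
cat >> h.py <<'E'
from scipy.spatial.transform import Rotation as Ro
def quat(deg):
    t=np.radians(deg); y=np.array([np.cos(t),np.sin(t),0]); z=np.array([0,0,-1.])
    return Ro.from_matrix(np.c_[np.cross(y,z),y,z]).as_quat()
def best(p,deg,sym):
    now=np.array(get_obs()["joint_pos"]); c=[]
    for a in np.arange(deg,deg+360,sym):
        q=kinematics.solve_ik(p,quat(a))
        if q is not None: c.append((np.abs(np.array(q)-now).max()+10*(abs(q[5])>2.9),a))
    return min(c)[1]
def st(s):
    o=get_obs(); print(s,"t",round(o["time_s"],1),"p",np.round(o["position"],4),"w",round(o["gripper_width"],4),"g",round(o["grip_force"]),"F",np.round(o["wrist_force"],1),flush=True)
def put(src,sa,dst,da,sym,width,under,ztop=0.11):
    "under: height of tips above the underside at the grasp"
    h=under+bot.tcp_to_tips
    hand.move_gripper(width+.022)
    a=best([*src,ztop],sa,sym); q=quat(a)
    bot.reach([*src,ztop],q); st("above")
    bot.servo_line([*src,h],velocity=.12); st("down")
    hand.move_gripper(max(width-.008,0),strength=70); st("grip")
    bot.servo_line([*src,ztop],velocity=.2); st("up")
    if get_obs()["gripper_width"]<width-.004: print("MISSED"); return False
    b=best([*dst,ztop],da,sym)
    bot.reach([*dst,ztop],quat(b)); st("over")
    bot.servo_line([*dst,h+.012],velocity=.15)
    bot.servo_line([*dst,h+.0037],velocity=.04); st("set")
    hand.move_gripper(width+.014); bot.servo_line([*dst,ztop],velocity=.2); st("off")
    return True
E
python3 - <<'E'
from h import *
import pickle,json
r=pickle.load(open("d0.pkl","rb"))["top"]
Z=dict(disc=(335,268,.016),square=(378,216,.012),bar=(437,219,.012),rod=(333,213,.06),dish=(271,266,.007),stray=(203,263,.007),otray=(199,212,.007),pot=(279,220,.025))
T={}
for n,(u,v,z) in Z.items():
    s=[s for s in shapes(r,(170,190,490,300),85,z) if np.hypot(*(s[0]-[u,v]))<5][0]
    T[n]=[*s[1],s[3]];print(n,np.round(T[n],4),np.round(s[2],1))
json.dump(T,open("T.json","w"))
print(bot.tcp_to_tips)
put(T["disc"][:2],90,T["dish"][:2],90,45,.042,.005)
rr=vision.read_camera("side");cv2.imwrite("pics/s1.png",rr["frame"][...,::-1])
E
```

```text
disc [  0.4584  -0.0689 -10.2327] [45.3 45.2]
square [  0.5962  -0.1792 -67.4107] [45.9 45.8]
bar [ 0.5918 -0.3329 82.2281] [63.6 30.8]
rod [ 0.5898 -0.0612  0.8479] [25.7 24.8]
dish [  0.4621   0.0946 -88.95  ] [71.8 71.5]
stray [  0.4677   0.2709 -76.9722] [72.2 71.8]
otray [  0.6016   0.289  -79.9758] [90.3 56.8]
pot [ 0.5786  0.0761 27.584 ] [54.2 51.4]
0.017
above t 2.5 p [ 0.4588 -0.0696  0.1102] w 0.0643 g 0 F [ 0.3 -0.5 -0.6]
down t 3.4 p [ 0.4588 -0.0691  0.0224] w 0.064 g 0 F [-0.1  0.1  1.3]
grip t 3.8 p [ 0.4591 -0.069   0.0233] w 0.0388 g 69 F [-1.9  0.  12.7]
up t 4.4 p [ 0.4582 -0.0689  0.1098] w 0.0386 g 70 F [-0.6 -0.2 -1.4]
over t 5.1 p [0.4612 0.0947 0.1088] w 0.0385 g 70 F [ 0.2  0.3 -1.7]
set t 6.1 p [0.4632 0.0947 0.0264] w 0.0385 g 71 F [ 1.2 -1.4  5. ]
off t 7.0 p [0.4619 0.0946 0.1096] w 0.056 g 0 F [-0.1 -0.7 -1.4]
```

View pics/s1.png

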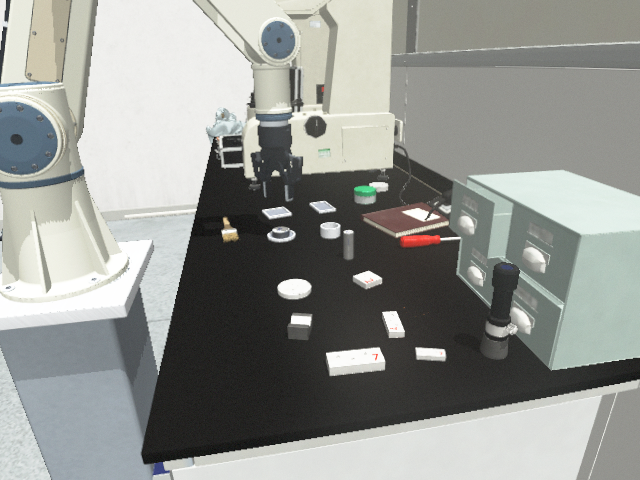

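The side view shows the disc lying in its dish at (281,232). I'll do the square, bar and rod next.

```bash
sed -i 's/width-.004/width-.007/; s/width-.008,0/width-.014,0/' h.py; python3 - <<'E'
from h import *
import json
T=json.load(open("T.json"))
ok=put(T["square"][:2],T["square"][2],T["stray"][:2],T["stray"][2],90,.040,.005)
ok=ok and put(T["bar"][:2],T["bar"][2]-90,T["otray"][:2],T["otray"][2]-90,180,.024,.005)
ok=ok and put(T["rod"][:2],0,T["pot"][:2],0,45,.022,.033,.13)
if ok: bot.reach([.35,-.4,.3],quat(90)); st("end")
for n in("side","top"):
    rr=vision.read_camera(n);f=rr["frame"][...,::-1]
    f=f[150:400,200:500] if n=="side" else f[180:310,160:500]
    cv2.imwrite(f"pics/{n}2.png",cv2.resize(f,None,fx=2.3,fy=2.3,interpolation=cv2.INTER_CUBIC))
E
```

```text
above t 8.4 p [ 0.5957 -0.178   0.1098] w 0.0617 g 0 F [-0.5 -0.4  0.9]
down t 9.3 p [ 0.5967 -0.1792  0.0226] w 0.062 g 0 F [ 0.1 -0.8  0.9]
grip t 9.7 p [ 0.597  -0.1795  0.0235] w 0.0373 g 69 F [-0.7  0.7  7.5]
up t 10.2 p [ 0.5958 -0.1791  0.1097] w 0.037 g 70 F [-0.4 -0.3 -1.1]
over t 12.0 p [0.4682 0.2703 0.1099] w 0.0373 g 70 F [ 0.1 -0.3 -1.6]
set t 13.0 p [0.4687 0.2714 0.0265] w 0.0372 g 71 F [1.1 0.4 5.5]
off t 13.9 p [0.4674 0.2708 0.1096] w 0.0537 g 0 F [-0.4  0.3 -0. ]
above t 16.3 p [ 0.5921 -0.3318  0.11  ] w 0.0462 g 0 F [0.3 0.2 0.9]
down t 17.2 p [ 0.5923 -0.3332  0.0226] w 0.0458 g 0 F [ 0.6 -0.2  1.3]
grip t 17.5 p [ 0.5925 -0.3333  0.0234] w 0.0213 g 69 F [-1.2  0.6  6. ]
up t 18.1 p [ 0.5913 -0.3327  0.1095] w 0.0214 g 69 F [-0.8  0.1 -1.5]
over t 20.4 p [0.6021 0.2881 0.11  ] w 0.0215 g 69 F [ 0.2 -0.5 -1. ]
set t 21.4 p [0.6025 0.2894 0.0265] w 0.0212 g 69 F [1.9 0.5 2.5]
off t 22.3 p [0.6012 0.2889 0.1096] w 0.0379 g 0 F [-0.2  0.2 -0.1]
above t 23.8 p [ 0.5901 -0.0603  0.13  ] w 0.0441 g 0 F [ 0.4 -0.3 -0.1]
down t 24.6 p [ 0.5903 -0.0611  0.0504] w 0.0443 g 0 F [ 0.4 -0.1  0.3]
grip t 25.0 p [ 0.5906 -0.0613  0.0511] w 0.0197 g 68 F [-0.7  0.3  6.1]
up t 25.5 p [ 0.5894 -0.0612  0.1296] w 0.0198 g 68 F [ 0.2 -0.1 -1.8]
over t 26.1 p [0.5776 0.0766 0.1285] w 0.0199 g 68 F [-0.  -0.7 -0.9]
set t 27.1 p [0.5792 0.0761 0.0542] w 0.0201 g 69 F [1.1 0.3 0.2]
off t 27.9 p [0.5785 0.0761 0.13  ] w 0.0361 g 0 F [-0.   0.4 -0.7]
end t 30.1 p [ 0.3503 -0.3996  0.2995] w 0.0362 g 0 F [ 0.5 -0.5  0.8]
```

View pics/side2.png

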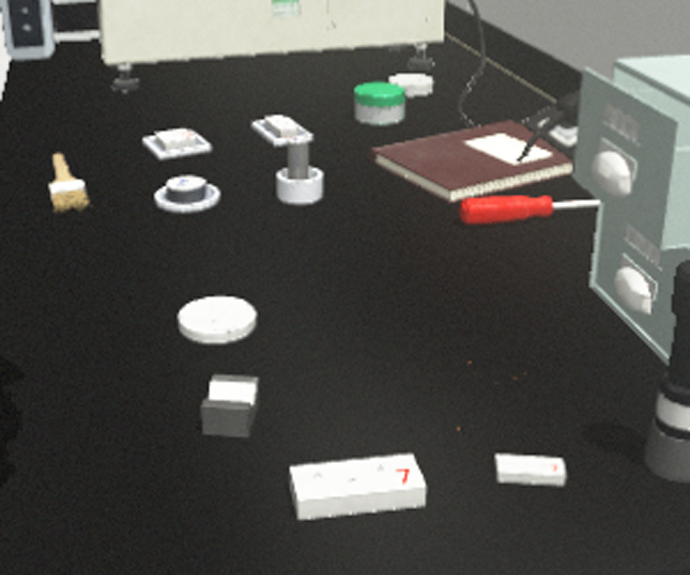

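View pics/top2.png

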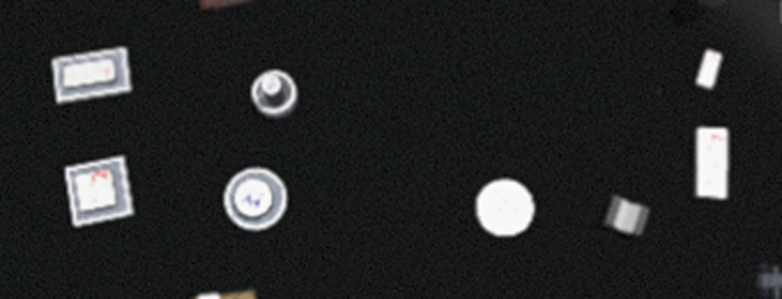

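In the top crop, all four pieces sit flat inside their holders: bar (90,73), square (97,192), disc (254,198) and rod upright (271,85). The reference block (504,208) and the anvil (628,216) haven't moved.

```bash
python3 -c "
from workcell import hand_in
print(hand_in())"
```

```text
the job is handed in; nothing more can be done
None
```

The job is handed in at about 30 s on the robot clock: disc, square block, bar and rod are each in their own holder, and the reference block and anvil were left where they stood.

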